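Crate two test bars from the sloped rack

ROBOT

A 7-joint arm with a two-finger parallel gripper is mounted at the origin on the work surface. World frame = base frame: x ahead of the robot, y to its left, z up, the work surface at z = 0. Lengths are in m, angles in rad, forces in N, time in s.
With the tool pointing down it reaches from about 0.4 to 0.85 m from the base axis. Payload 4.4 kg.
Tool frame: the origin (TCP) lies on the centre line of the jaws, within the pads' length; the fingertips stand 19 mm ahead of it and the grasp point (between the pads) is the TCP; z points along the fingers, x is the direction in which the jaws open and shut, and the axes are right-handed (so a half turn about z gives the same grasp; the last joint's range is limited). The gripper opens to 94 mm and grips with 3 to 60 N. Pads are 16 mm wide; open, the fingers measure 119 mm over their backs; the gripper's body (75 mm by 177 mm) begins 78 mm behind the grasp point.
Start: joints at [1.038, 0.628, 0.038, 1.517, -0.027, 0.996, -0.02], TCP at [0.293, -0.58, 0.224] pointing down, gripper open.
Joint ranges: [-3.06, 3.06], [-0.37, 2.12], [-1.25, 1.32], [0.18, 2.47], [-1.1, 4.24], [0.23, 1.98], [-2.94, 2.94]. Speed limits (rad/s): [2.57, 2.57, 3.14, 3.14, 3.14, 3.14, 3.14].

INTERFACE

Orientations are given as [roll, pitch, yaw] about the fixed x, y, z axes, in that order (R = Rz(yaw) Ry(pitch) Rx(roll)).
In Python, from workcell import read_state, vision, ticket gives the robot as it stands.
- The arm moves only by the tool move_arm, never from a script. Its arguments are lists of equal length, an entry for each row: "xyz": the shift along the tool's x, y, z in mm, a list of three; "twist": the turn about the tool's z in degrees. A call has 1 to 10 rows; each row shifts and turns the commanded pose from where the row before left it, along the tool's axes as they then stand; what a row does not reach is not made up. A row lasts 1/12 s, in which the tool goes at most 41.7 mm and 7.16 degrees, less where a joint would pass 70% of its speed; a pose out of reach is approached as far as the arm can. A call is refused whole if a number of a shift passes 41.7 or a number of a turn 7.16, either way. A call with a gripper value outside its range is refused whole. "grip" is the closure, from -1 (fully open) to 1 (shut), set as the call begins (left out, the last holds). The fingers move at their own pace and stop on an object; "squeeze" is the grip in N (left out, the last holds). Time passes only in rows, so rows that do not move let the fingers close. It gives the time, the measured TCP pose, the force and the opening at its end, in the units of the state.
- read_state(): the state, without advancing time (a new reading comes with each control period).
- vision.grab_frame(name): name is "scene" or "top" or "wrist"; returns (picture, depth): 384x512x3 uint8, red, green, blue; 384x512 float32, m along the optical axis (not along the pixel's ray), 0 where there is no reading.
- vision.camera_model(name): a dict with "fx", "fy", "cx", "cy" (pixels), "k1" (the pictures are not rectified: a ray, as slopes to the right and down, at radius r is drawn at 1 + k1 r^2 times it, then the intrinsics apply), "extrinsics" (4x4, takes a point from world to camera coordinates). Camera axes: x right, y up, looking along -z (the intrinsics and any distortion apply to the point x, -y, -z); pixel columns grow to the right and rows downward; lengths in m; the calibration is good to about 2 mm. A picture is of the moment at which its call begins: read the wrist's pose just before it. camera_model takes no time and is no camera call; for the wrist camera it gives the pose at the moment of the call.
- ticket.finish_job(): hands the job in, once; it reports no verdict.
The state is a dict: "time_s": time; "qpos": joint angles; "qd": joint speeds; "joint_torque": joint torques, N m; "eef_pos": TCP position; "orientation": TCP orientation; "contact_force": force on the tool from outside, world axes, zero at the start; "moment": the same for the moment, N m; "opening": finger opening in m.
Only numpy, scipy, OpenCV 4.12 (cv2) and the standard library are available. Lean on these libraries where they do the work, as an engineer would, in place of code of your own. Each camera call takes 0.05 s, during which the arm holds its last target. There are 200 camera calls.

TASK

Take the red-banded and the blue-banded test bar from the sloped rack and stand each upright, foot down, in the crate cell with the liner of its own colour. The floor pads in those cells sit at unknown heights, so feel for the pad: set each bar down gently on it without pressing hard (25 N at most), keep it still there for a moment while you hold it, and only then let go. Do not disturb the stored bars, the oil can or the wrench.

Things in the scene. Friction and masses are not known exactly. Their poses are not given: they have to be found in the camera images.
- bar_red: turned aluminium-grey round bar, 30 mm diameter, 110 mm long, about 0.4 kg. Origin: centre of its foot face; its z axis runs along the bar from foot to top. Red band near the foot and red dot on the top face. At the start it leans in a trough of the rack, 35 degrees from vertical.
- bar_blue: turned aluminium-grey round bar, 30 mm diameter, 110 mm long, about 0.4 kg. Origin: centre of its foot face; its z axis runs along the bar from foot to top. Blue band near the foot and blue dot on the top face. At the start it leans in the other trough.
- rack: blue and dark steel sloped rack, fixed, base 130 x 160 mm. Origin: centre of underside, z up. Troughs at y = -50 and +50 mm (either bar in either): bar foot at x 20, z 45 mm, top leaning to -x (top face centre x -43, z 135). Below the bar a slab reaches 62 mm up from the foot; side walls, 44 mm wide outside, reach 40 mm up. Around and below the upper 48 mm of the bar all is free.
- crate: low wooden crate with four cells (2 x 2, pitch 71 mm), fixed, outside 152 x 152 mm, plus 10 mm dark battens on two sides; walls 46 mm high. Origin: centre of the underside, z up, x and y along its walls.
- cell_red: red square liner of one crate cell, fixed: opening 38 x 38 mm, outside 62 x 62 mm, its rim 56 mm above the table. Origin on the table under the centre of the opening, z up, x and y along its walls. Its black floor pad is set at an unknown height, top 8 to 44 mm above the table, not reported: feel for it. It is sprung, giving 4 mm at 12 N, then is hard.
- cell_blue: blue square liner of one crate cell, fixed: opening 38 x 38 mm, outside 62 x 62 mm, its rim 56 mm above the table. Origin on the table under the centre of the opening, z up, x and y along its walls. Its black floor pad is set at an unknown height, top 8 to 44 mm above the table, not reported: feel for it. It is sprung, giving 4 mm at 12 N, then is hard.
- stored1: bystander: turned aluminium-grey round bar, 30 mm diameter, 110 mm long, about 0.4 kg. Origin: centre of its foot face; its z axis runs along the bar from foot to top. Black band. Already stands upright in a grey-lined cell of the crate (foot 16 mm above the table); leave it alone.
- stored2: bystander: turned aluminium-grey round bar, 30 mm diameter, 110 mm long, about 0.4 kg. Origin: centre of its foot face; its z axis runs along the bar from foot to top. Black band. Already stands upright in the other grey-lined cell (foot 16 mm above the table); leave it alone.
- oil_can: bystander: upright can with a yellow label, 52 mm diameter, 100 mm tall. Origin: centre of its foot.
- wrench: bystander: steel wrench lying flat, 160 mm long along its x axis. Origin: near the middle of its underside.

How it is judged:
On the way, in this order (a step that is already met when the one before it is completed fails the run):
1. One of the bars (either first), still firmly held in the fingers (over 8 N) and kept still, rests on the floor pad of its own cell with more than 1 N for 0.3 s: it is set down, not dropped (((horizontal distance between bar_red and cell_red below 0.008 m and z of bar_red in the frame of cell_red below 0.047 m and contact force between bar_red and cell_red above 1 N and contact force between the fingers and bar_red above 8 N and linear speed of bar_red below 0.02 m/s) or (horizontal distance between bar_blue and cell_blue below 0.008 m and z of bar_blue in the frame of cell_blue below 0.047 m and contact force between bar_blue and cell_blue above 1 N and contact force between the fingers and bar_blue above 8 N and linear speed of bar_blue below 0.02 m/s))), for 0.3 s.
2. With the first bar standing released in its cell, the other bar, still firmly held (over 8 N) and kept still, rests on its own pad with more than 1 N for 0.3 s (((horizontal distance between bar_red and cell_red below 0.008 m and z of bar_red in the frame of cell_red below 0.047 m and contact force between bar_red and cell_red above 1 N and contact force between the fingers and bar_red above 8 N and linear speed of bar_red below 0.02 m/s and horizontal distance between bar_blue and cell_blue below 0.008 m and z of bar_blue in the frame of cell_blue below 0.047 m and angle between bar_blue's own z axis and vertical below 0.05 rad and contact force between the fingers and bar_blue below 0.1 N) or (horizontal distance between bar_blue and cell_blue below 0.008 m and z of bar_blue in the frame of cell_blue below 0.047 m and contact force between bar_blue and cell_blue above 1 N and contact force between the fingers and bar_blue above 8 N and linear speed of bar_blue below 0.02 m/s and horizontal distance between bar_red and cell_red below 0.008 m and z of bar_red in the frame of cell_red below 0.047 m and angle between bar_red's own z axis and vertical below 0.05 rad and contact force between the fingers and bar_red below 0.1 N))), for 0.3 s.
At the end, for the whole second after the job is handed in: Each bar stands on the floor pad of the cell of its own colour: foot down, within 8 mm of the cell's centre, tilted less than 0.05 rad (3 degrees), foot below the rim and resting on the pad, at rest, and the gripper touches nothing (horizontal distance between bar_red and cell_red below 0.008 m and z of bar_red in the frame of cell_red between 0.001 and 0.047 m and angle between each of bar_red, bar_blue's own z axis and vertical below 0.05 rad and contact force between bar_red and cell_red above 1 N and contact force between each of anything else, anything else and the fingers below 0.1 N and linear speed of each of bar_red, bar_blue below 0.02 m/s and horizontal distance between bar_blue and cell_blue below 0.008 m and z of bar_blue in the frame of cell_blue between 0.001 and 0.047 m and contact force between bar_blue and cell_blue above 1 N).
It fails at once if The red bar is let fall: it moves faster than 0.25 m/s while the fingers do not hold it (a drop of about 3 mm) (linear speed of bar_red above 0.25 m/s and contact force between the fingers and bar_red below 0.1 N).
It fails at once if The red bar is pressed with more than 25 N against its cell (wall or floor pad) (contact force between bar_red and cell_red above 25 N).
It fails at once if The blue bar is let fall: it moves faster than 0.25 m/s while the fingers do not hold it (a drop of about 3 mm) (linear speed of bar_blue above 0.25 m/s and contact force between the fingers and bar_blue below 0.1 N).
It fails at once if The blue bar is pressed with more than 25 N against its cell (wall or floor pad) (contact force between bar_blue and cell_blue above 25 N).
It fails at once if A stored bar is shifted by more than 12 mm, or the oil can or the wrench by more than 15 mm (distance of any of stored1, stored2 from where it was at the start of the episode above 0.012 m or distance of any of oil_can, wrench from where it was at the start of the episode above 0.015 m).
It also fails if it takes over 59 s, if anything falls off the work surface, if the arm or the gripper's body presses on something with over 40 N, if the wrist force passes 120 N, or if a joint passes its speed limit or range.

## Working session

There is one attempt and no reset: what is moved stays moved. The work goes in short steps, Python scripts to look and compute and a tool call to move; the robot and the scene stay as the last step left them, time stands still between calls to the robot, and variables do not carry over. Pictures are saved under pics/ and viewed, about 8 in all and at most 12, crops included, and the job is handed in when it is done.

Besides the shell and the picture viewer there is one more tool, called in YAML: its name, and indented under it one key for each argument. move_arm: Moves the arm, as the interface text tells. Its arguments: {"type":"object","properties":{"xyz":{"type":"array"},"twist":{"type":"array"},"grip":{"type":"number"},"squeeze":{"type":"number"}},"required":["xyz","twist"]}

```bash
mkdir -p pics
python3 - <<'E'
from workcell import read_state, vision
import cv2,numpy as np
s=read_state();print(s)
ims=[]
for n in("scene","top","wrist"):
    m=vision.camera_model(n);p,d=vision.grab_frame(n);np.savez(f"{n}0.npz",p=p,d=d,E=m["extrinsics"],K=[m[k] for k in("fx","fy","cx","cy","k1")])
    print(n,[m[k] for k in("fx","fy","cx","cy","k1")],np.round(m["extrinsics"],4).tolist())
    cv2.imwrite(f"pics/{n}0.png",p[...,::-1])
E
```

```text
{'time_s': 0.0, 'qpos': array([ 1.03822144,  0.62933516,  0.03845658,  1.51832418, -0.02698701,
        0.99629958, -0.01994226]), 'qd': array([ 0.00052317,  0.00113545, -0.00017724,  0.00021759,  0.00130044,
       -0.00113814,  0.00149748]), 'joint_torque': array([-1.49756605e-03, -5.49720562e+01,  1.14328690e+00, -1.86629891e+01,
       -5.22063277e-02,  2.35611806e-02,  1.76912986e-04]), 'eef_pos': array([ 0.29224547, -0.57991086,  0.22357549]), 'orientation': array([ 3.14155035e+00,  1.84737321e-03, -1.10396751e+00]), 'contact_force': array([ 0.24545845, -0.4706896 ,  0.29945243]), 'moment': array([-0.05384347, -0.01798839,  0.03205816]), 'opening': 0.09413958744894137}
scene [359.78007734388297, 359.78007734388297, 253.24652625787766, 187.98047864149234, -0.07853478084291972] [[0.8336, 0.5524, -0.0099, -0.4567], [-0.2918, 0.4554, 0.8411, 0.108], [0.4691, -0.6982, 0.5408, -1.0673], [0.0, 0.0, 0.0, 1.0]]
top [392.24496298528044, 392.24496298528044, 251.0432572628939, 199.7150505764979, -0.08486886410847139] [[0.0232, -0.9997, 0.0122, -0.0162], [0.993, 0.0245, 0.1151, -0.5576], [-0.1154, 0.0094, 0.9933, -0.8239], [0.0, 0.0, 0.0, 1.0]]
wrist [272.6495635057382, 272.6495635057382, 257.47850870396553, 192.57472682468062, -0.057976486282282726] [[0.4505, -0.8928, -0.0019, -0.6488], [0.8676, 0.4383, -0.235, 0.0274], [0.2106, 0.1042, 0.972, -0.3882], [0.0, 0.0, 0.0, 1.0]]
```

View pics/scene0.png

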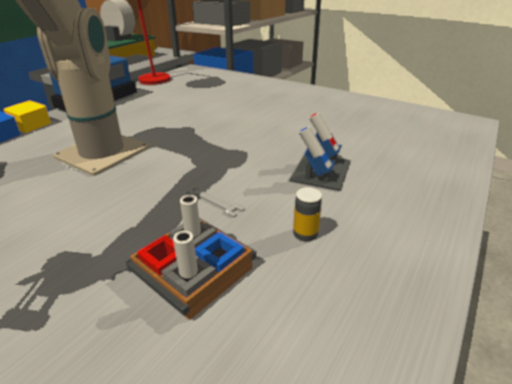

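View pics/top0.png

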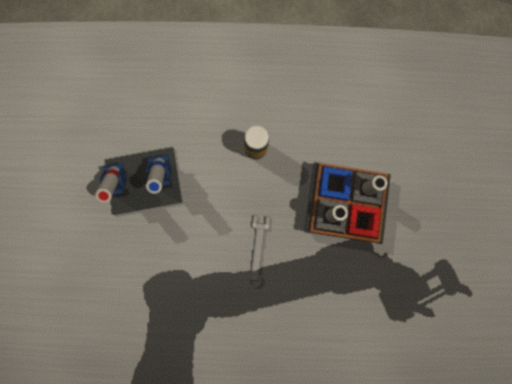

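The scene view shows the rack at about (322,165), the crate at (190,262), the can at (307,213) and the wrench at (220,203). In the top view, the red bar's top is at (103,196) and the blue's at (154,187). The blue liner is at (337,183), the red liner at (366,221), and the stored bars are at (379,183) and (340,212).

```bash
cat > h.py <<'E'
import numpy as np,cv2
from workcell import read_state,vision
from scipy.spatial.transform import Rotation as Rt
def grab(n):
    m=vision.camera_model(n);p,d=vision.grab_frame(n)
    return p,d,np.array(m["extrinsics"]),[m[k] for k in("fx","fy","cx","cy","k1")]
def load(f):
    z=np.load(f);return z["p"],z["d"],z["E"],list(z["K"])
def rays(uv,E,K):
    fx,fy,cx,cy,k=K;uv=np.atleast_2d(uv).astype(float)
    q=(uv-[cx,cy])/[fx,fy];s=q.copy()
    for _ in range(10): s=q/(1+k*(s**2).sum(1,keepdims=True))
    d=np.c_[s[:,0],-s[:,1],-np.ones(len(s))]
    R=E[:3,:3];return -R.T@E[:3,3],d@R     # origin, dirs (unit depth)
def plane(uv,z,E,K):
    o,d=rays(uv,E,K);return o+d*((z-o[2])/d[:,2])[:,None]
def proj(P,E,K):
    fx,fy,cx,cy,k=K;c=np.atleast_2d(P)@E[:3,:3].T+E[:3,3]
    s=np.c_[c[:,0]/-c[:,2],-c[:,1]/-c[:,2]];s=s*(1+k*(s**2).sum(1,keepdims=True))
    return s*[fx,fy]+[cx,cy]
def tri(uvs):   # [(uv,E,K)] -> point, residual
    A=np.zeros((3,3));b=np.zeros(3);L=[]
    for uv,E,K in uvs:
        o,d=rays(uv,E,K);d=d[0]/np.linalg.norm(d[0]);M=np.eye(3)-np.outer(d,d);A+=M;b+=M@o;L.append((o,M))
    x=np.linalg.solve(A,b);return x,[np.linalg.norm(M@(x-o)) for o,M in L]
def cmask(p,col,smin=110,vmin=50):
    h=cv2.cvtColor(p,cv2.COLOR_RGB2HSV);H,S,V=[h[...,i] for i in range(3)]
    c=((H<10)|(H>170)) if col=="red" else (H>100)&(H<130)
    return ((S>smin)&(V>vmin)&c).astype(np.uint8)
def blobs(m,amin=6):
    n,l,st,ce=cv2.connectedComponentsWithStats(m)
    return [(i,st[i,4],st[i,:4].tolist(),np.round(ce[i],1).tolist(),l==i) for i in range(1,n) if st[i,4]>=amin]
E
python3 - <<'E'
from h import *
for n in("top","scene"):
    p,d,E,K=load(n+"0.npz")
    for c in("red","blue"):
        for i,a,bb,ce,m in blobs(cmask(p,c)):
            if n=="scene" and (ce[1]<100 or ce[0]<120): continue
            z=np.median(d[m]); o,r=rays(ce,E,K)
            print(n,c,a,bb,ce,np.round(o+r[0]*z,3),np.round(plane(ce,.056,E,K)[0],4),np.round(plane(ce,.135,E,K)[0],4))
E
python3 - <<'E'
import cv2,numpy as np
a=cv2.imread('pics/top0.png');s=cv2.imread('pics/scene0.png')
f=lambda c:cv2.resize(c,(400,300),interpolation=cv2.INTER_CUBIC)
cv2.imwrite('pics/crops0.png',np.vstack([np.hstack([f(a[142:217,90:190]),f(a[160:250,295:415])]),np.hstack([f(s[105:192,270:386]),f(s[185:320,110:290])])]))
E
```

```text
top red 47 [106, 169, 12, 6] [112.1, 171.6] [0.606 0.293 0.072] [0.6087 0.2982 0.056 ] [0.5944 0.2702 0.135 ]
top red 78 [98, 191, 11, 10] [102.9, 195.5] [0.547 0.285 0.135] [0.5564 0.3148 0.056 ] [0.5471 0.2852 0.135 ]
top red 802 [346, 203, 36, 35] [364.3, 220.4] [ 0.517 -0.246  0.054] [ 0.5167 -0.245   0.056 ] [ 0.5112 -0.2211  0.135 ]
top blue 24 [160, 156, 8, 6] [164.5, 157.6] [0.642 0.187 0.053] [0.6418 0.1859 0.056 ] [0.6244 0.1687 0.135 ]
top blue 25 [148, 158, 7, 6] [150.4, 160.1] [0.636 0.217 0.053] [0.6357 0.2162 0.056 ] [0.6188 0.196  0.135 ]
top blue 80 [151, 162, 19, 16] [163.6, 167.4] [0.617 0.183 0.074] [0.6203 0.1867 0.056 ] [0.6049 0.1694 0.135 ]
top blue 71 [116, 164, 9, 23] [120.5, 174.3] [0.601 0.275 0.07 ] [0.6032 0.2794 0.056 ] [0.5894 0.2532 0.135 ]
top blue 16 [104, 166, 5, 5] [105.7, 167.9] [0.617 0.314 0.053] [0.6165 0.3128 0.056 ] [0.6015 0.2834 0.135 ]
top blue 10 [146, 166, 3, 6] [147.4, 168.8] [0.612 0.215 0.081] [0.6165 0.2216 0.056 ] [0.6014 0.2009 0.135 ]
top blue 627 [320, 167, 32, 33] [335.3, 183.2] [ 0.595 -0.183  0.055] [ 0.5953 -0.1826  0.056 ] 
[... 241 characters left out ...]
135 ]
top blue 33 [114, 188, 9, 6] [118.0, 190.9] [0.563 0.273 0.084] [0.5671 0.2825 0.056 ] [0.5568 0.256  0.135 ]
scene red 6 [312, 114, 4, 3] [313.2, 114.7] [0.55  0.281 0.137] [0.4652 0.4747 0.056 ] [0.5482 0.2861 0.135 ]
scene red 34 [329, 137, 7, 9] [332.3, 141.1] [0.608 0.289 0.073] [0.5949 0.3235 0.056 ] [0.6539 0.1629 0.135 ]
scene red 1000 [137, 234, 39, 42] [158.0, 253.7] [ 0.513 -0.25   0.048] [ 0.521  -0.2553  0.056 ] [ 0.5937 -0.3085  0.135 ]
scene blue 455 [306, 135, 33, 40] [321.5, 158.6] [0.621 0.191 0.069] [0.6123 0.2135 0.056 ] [0.6681 0.0733 0.135 ]
scene blue 1031 [195, 233, 49, 38] [218.5, 250.3] [ 0.601 -0.188  0.053] [ 0.603  -0.1911  0.056 ] [ 0.6605 -0.2562  0.135 ]
```

View pics/crops0.png

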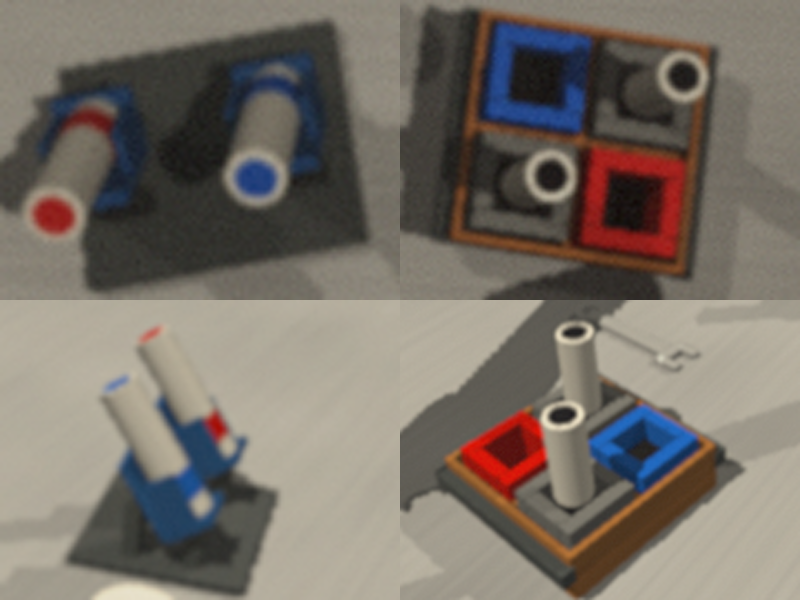

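Red dot → (0.547,0.285,0.135) and blue dot → (0.567,0.187,0.135). They are 100.4 mm apart against 100 expected, with depth at z 0.135, so rack yaw ≈ 11.7°. The liner centres are red (0.517,-0.245) and blue (0.595,-0.183), 100.4 mm apart, which equals 71·√2. Next I go above the blue bar with the jaw axis along the rack's y, then refine with the wrist camera.

move_arm:
  xyz:
    - [-14,-15,0]
    - [-27.8,-30.2,0]
    - [-27.8,-30.2,0]
    - [-27.8,-30.2,0]
    - [-27.8,-30.2,0]
    - [-27.8,-30.2,0]
    - [-27.8,-30.2,0]
    - [-27.8,-30.2,0]
    - [-27.8,-30.2,0]
    - [-27.8,-30.2,0]
  twist: [0,0,0,0,0,0,0,0,0,0]
  grip: -1
  squeeze: 5

```text
time_s: 0.98
eef_pos: [0.43, -0.2135, 0.2245]
orientation: [-3.142, 0.0, -1.104]
contact_force: [0.7, 0.2, 0.8]
opening: 0.0941
```

move_arm:
  xyz:
    - [-27.8,-30.2,0]
    - [-27.8,-30.2,0]
    - [-27.8,-30.2,0]
    - [-27.8,-30.2,0]
    - [-27.8,-30.2,0]
    - [-27.8,-30.2,0]
    - [-27.8,-30.2,0]
    - [-27.8,-30.2,0]
    - [-27.8,-30.2,0]
    - [-14,-15,0]
  twist: [0,0,0,0,0,0,0,0,0,0]

```text
time_s: 1.82
eef_pos: [0.5677, 0.1561, 0.2242]
orientation: [-3.139, 0.003, -1.098]
contact_force: [-0.0, 0.3, -1.1]
opening: 0.094
```

move_arm:
  xyz:
    - [0,0,0]
    - [0,0,0]
    - [0,0,0]
    - [0,0,0]
    - [0,0,0]
  twist: [5,5,5,0,0]

```text
time_s: 2.23
eef_pos: [0.5668, 0.1496, 0.2243]
orientation: [3.141, -0.0, -1.363]
contact_force: [0.3, 0.4, -0.1]
opening: 0.094
```

Run:
```python
from h import *
s=read_state();print(s["time_s"],s["eef_pos"],s["orientation"],s["contact_force"])
for n in("top","wrist"):
    p,d,E,K=grab(n);cv2.imwrite(f"pics/{n}1.png",p[...,::-1]);np.savez(f"{n}1.npz",p=p,d=d,E=E,K=K)
p,d,E,K=load("wrist1.npz")
for c in("red","blue"):
    for i,a,bb,ce,m in blobs(cmask(p,c),25):
        print(c,a,bb,ce,np.round(plane(ce,.135,E,K)[0],4),np.round(np.median(d[m]),3))
```

```text
2.2333 [0.566805   0.1495804  0.22426738] [ 3.14115019e+00 -2.68680455e-04 -1.36324973e+00] [ 0.30851374  0.36089516 -0.05978771]
red 287 [124, 120, 30, 19] [140.6, 127.5] [0.6089 0.2651 0.135 ] 0.303
red 233 [104, 184, 22, 14] [114.5, 190.6] [0.5456 0.2834 0.135 ] 0.256
blue 1182 [115, 109, 54, 63] [149.2, 136.3] [0.6027 0.2564 0.135 ] 0.314
blue 1155 [205, 108, 42, 64] [228.2, 131.8] [0.6209 0.1871 0.135 ] 0.308
blue 1338 [471, 182, 41, 57] [494.9, 210.4] [ 0.6029 -0.0864  0.135 ] 0.349
blue 247 [208, 184, 22, 14] [218.7, 190.5] [0.5662 0.1859 0.135 ] 0.256
```

View pics/wrist1.png

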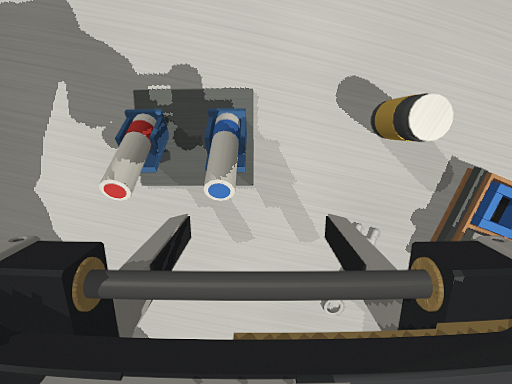

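The wrist view shows the red dot at (114,191) and the blue dot at (219,190). Both back-project to within 1.5 mm of the top-camera values. Next I approach and grip the blue bar lightly about 16 mm below its top, so that it can swing upright.

move_arm:
  xyz:
    - [-18,-8.4,0]
    - [-18,-8.4,0]
    - [0,0,20]
    - [0,0,20]
    - [0,0,20]
    - [0,0,20]
    - [0,0,15]
    - [0,0,7.3]
    - [0,0,0]
    - [0,0,0]
  twist: [0,0,0,0,0,0,0,0,0,0]

```text
time_s: 3.17
eef_pos: [0.5764, 0.1881, 0.1224]
orientation: [-3.141, 0.0, -1.366]
contact_force: [0.3, 0.2, -0.9]
opening: 0.0944
```

Run:
```python
from h import *
s=read_state();print(s["time_s"],s["eef_pos"],s["orientation"],s["contact_force"])
p,d,E,K=grab("wrist");cv2.imwrite("pics/wrist2.png",p[...,::-1])
for i,a,bb,ce,m in blobs(cmask(p,"blue"),25): print(a,bb,ce,np.round(plane(ce,.135,E,K)[0],4),np.round(np.median(d[m]),3))
```

```text
3.1667 [0.57636722 0.18811453 0.12242484] [-3.14145852e+00  1.48945329e-04 -1.36556824e+00] [ 0.28968511  0.24495891 -0.85945097]
2546 [227, 121, 60, 95] [256.6, 155.8] [0.6252 0.1982 0.135 ] 0.213
2536 [96, 122, 78, 94] [144.9, 162.3] [0.6095 0.257  0.135 ] 0.218
455 [240, 250, 35, 16] [256.8, 257.6] [0.5669 0.186  0.135 ] 0.16
```

View pics/wrist2.png

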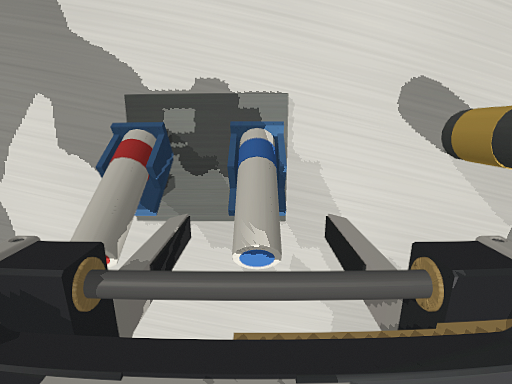

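The blue bar's top is at (257,258), centred between the fingertips (190 and 327). I close lightly.

move_arm:
  xyz:
    - [0,0,0]
    - [0,0,0]
    - [0,0,0]
    - [0,0,0]
    - [0,0,0]
    - [0,0,0]
    - [0,0,0]
    - [0,0,0]
    - [0,0,0]
    - [0,0,0]
  twist: [0,0,0,0,0,0,0,0,0,0]
  grip: 1
  squeeze: 8

```text
time_s: 4.05
eef_pos: [0.5761, 0.1882, 0.1222]
orientation: [3.142, 0.0, -1.366]
contact_force: [0.1, -0.2, -0.5]
opening: 0.0306
```

move_arm:
  xyz:
    - [0,0,-1]
    - [0,0,-1]
    - [0,0,-1]
    - [0,0,-1]
    - [0,0,-1]
    - [0,0,-1]
    - [0,0,-1]
    - [0,0,-1]
    - [0,0,0]
    - [0,0,0]
  twist: [0,0,0,0,0,0,0,0,0,0]

```text
time_s: 4.88
eef_pos: [0.5761, 0.1882, 0.1303]
orientation: [-3.141, -0.0, -1.366]
contact_force: [-0.8, 0.1, -4.7]
opening: 0.0299
```

Run:
```python
from h import *
s=read_state();print(s["time_s"],s["eef_pos"],s["contact_force"],s["moment"],s["opening"])
p,d,E,K=grab("wrist");cv2.imwrite("pics/wrist3.png",p[...,::-1])
q=grab("scene")[0];cv2.imwrite("pics/scene3.png",q[...,::-1])
c=lambda im:cv2.resize(im[...,::-1],(400,400),interpolation=cv2.INTER_CUBIC)
cv2.imwrite("pics/c3.png",np.hstack([c(p[100:300,150:350]),c(q[70:200,260:390])]))
```

```text
4.8833 [0.57611759 0.18819943 0.13031725] [-0.83222172  0.1351534  -4.66415277] [0.05182933 0.04860891 0.02562362] 0.029923576896427048
```

View pics/c3.png

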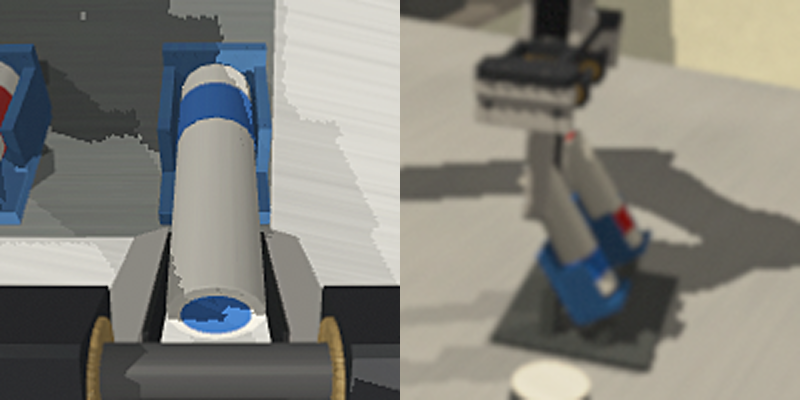

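The bar is held with its weight on the wrist (about 4 N), still leaning. The slab stops the foot from swinging, so I lift clear with gentle ramps.

move_arm:
  xyz:
    - [0,0,-3]
    - [0,0,-6]
    - [0,0,-9]
    - [0,0,-12]
    - [0,0,-14]
    - [0,0,-14]
    - [0,0,-14]
    - [0,0,-14]
    - [0,0,-10]
    - [0,0,-6]
  twist: [0,0,0,0,0,0,0,0,0,0]

```text
time_s: 5.82
eef_pos: [0.5767, 0.1884, 0.2343]
orientation: [-3.139, 0.0, -1.366]
contact_force: [-0.0, 0.7, -4.9]
opening: 0.0301
```

move_arm:
  xyz:
    - [0,0,-3]
    - [0,0,0]
    - [0,0,0]
  twist: [0,0,0]

```text
time_s: 6.07
eef_pos: [0.5757, 0.1881, 0.2347]
orientation: [3.141, -0.0, -1.366]
contact_force: [0.5, 0.7, -6.2]
opening: 0.0298
```

```bash
cat > tilt.py <<'E'
import sys
from h import *
# band and dot positions of held bar -> tilt, via depth in the wrist camera and scene camera
n=sys.argv[1];col=sys.argv[2]
s=read_state();print(s["time_s"],s["eef_pos"],s["orientation"],s["contact_force"],s["moment"],s["opening"])
p,d,E,K=grab("wrist");cv2.imwrite(f"pics/w{n}.png",p[...,::-1])
for i,a,bb,ce,m in blobs(cmask(p,col),25):
    if a>2e4: continue
    v,u=np.nonzero(m);o,r=rays(np.c_[u,v],E,K);P=o+r*d[m][:,None]
    print("wrist",a,bb,ce,np.round(np.median(P,0),4),"rel tcp",np.round((np.median(P,0)-s["eef_pos"])*1e3,1))
q,dq,E2,K2=grab("scene");cv2.imwrite(f"pics/s{n}.png",q[...,::-1])
uv=proj(s["eef_pos"],E2,K2)[0].astype(int);x,y=uv
c=lambda im:cv2.resize(im[...,::-1],(400,400),interpolation=cv2.INTER_CUBIC)
x0=min(max(x-65,0),382);y0=min(max(y-45,0),254)
cv2.imwrite(f"pics/c{n}.png",np.hstack([c(p[50:350,100:400]),c(q[y0:y0+130,x0:x0+130])]))
E
python3 tilt.py 4 blue
```

```text
6.0667 [0.57568688 0.18810651 0.23471736] [ 3.14058473e+00 -1.17090620e-04 -1.36570454e+00] [ 0.45545788  0.73276    -6.24317746] [-0.01667059  0.12859758 -0.02876243] 0.029774198892873256
wrist 967 [152, 123, 47, 62] [180.7, 148.9] [0.5969 0.2765 0.0629] rel tcp [  21.2   88.4 -171.8]
wrist 1492 [238, 123, 39, 57] [256.7, 145.7] [0.6194 0.1984 0.0555] rel tcp [  43.7   10.2 -179.2]
wrist 677 [487, 191, 25, 50] [502.3, 218.0] [ 0.5902 -0.157   0.0527] rel tcp [  14.5 -345.1 -182. ]
wrist 628 [240, 243, 35, 23] [257.4, 254.3] [0.5683 0.1861 0.247 ] rel tcp [-7.4 -2.  12.3]
```

View pics/c4.png

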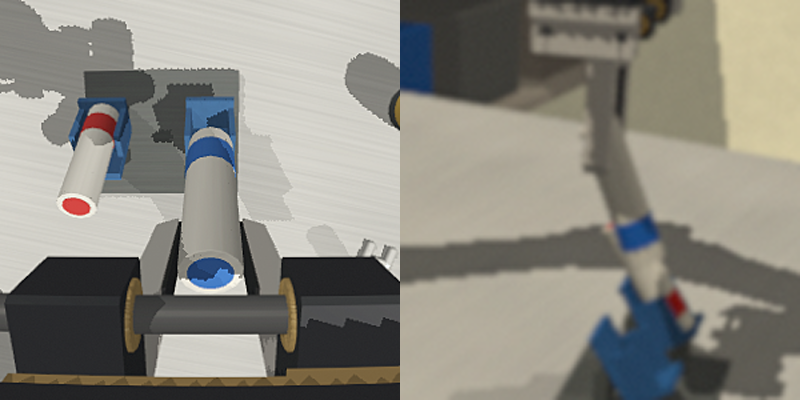

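The dot sits 14.5 mm from the TCP at about 31° from vertical, so friction at 8 N still holds the tilt. I loosen in small steps and watch the dot.

move_arm:
  xyz:
    - [0,0,0]
    - [0,0,0]
    - [0,0,0]
  twist: [0,0,0]
  squeeze: 6

```text
time_s: 6.42
eef_pos: [0.5759, 0.1882, 0.2348]
orientation: [3.141, -0.0, -1.366]
contact_force: [-0.7, 0.7, -4.8]
opening: 0.0296
```

```bash
python3 tilt.py 5 blue | tail -2
```

```text
wrist 678 [487, 191, 25, 50] [502.3, 218.1] [ 0.5906 -0.157   0.053 ] rel tcp [  14.7 -345.2 -181.7]
wrist 698 [240, 240, 35, 25] [257.4, 252.3] [0.5695 0.1863 0.2465] rel tcp [-6.4 -1.9 11.7]
```

move_arm:
  xyz:
    - [0,0,0]
    - [0,0,0]
    - [0,0,0]
  twist: [0,0,0]
  squeeze: 5

```text
time_s: 6.77
eef_pos: [0.5761, 0.1882, 0.2352]
orientation: [-3.142, 0.0, -1.366]
contact_force: [-0.7, -0.3, -5.0]
opening: 0.0299
```

```bash
python3 tilt.py 6 blue | tail -2
```

```text
wrist 682 [486, 192, 26, 49] [502.1, 218.2] [ 0.5904 -0.1571  0.0528] rel tcp [  14.3 -345.4 -182.4]
wrist 774 [240, 236, 35, 28] [257.4, 249.4] [0.5709 0.1866 0.246 ] rel tcp [-5.2 -1.6 10.7]
```

The bar is creeping down as it turns, so I stop that and firm up to 10 N. Instead I push the bar's lower end against the free top edge of the rack's slab, from behind, to turn it upright. This needs only 1–2 N.

move_arm:
  xyz:
    - [0,0,0]
    - [0,6,0]
    - [0,12,0]
    - [0,16,0]
    - [0,16,0]
    - [0,12,0]
    - [0,7,0]
    - [0,3,5]
    - [0,0,10]
    - [0,0,15]
  twist: [0,0,0,0,0,0,0,0,0,0]
  squeeze: 10

```text
time_s: 7.7
eef_pos: [0.5072, 0.1741, 0.2055]
orientation: [-3.138, 0.001, -1.366]
contact_force: [0.8, -0.3, -5.9]
opening: 0.0297
```

move_arm:
  xyz:
    - [0,0,15]
    - [0,0,15]
    - [0,0,10]
    - [0,-4,7]
    - [0,-6,3]
    - [0,-6,0]
    - [0,-6,0]
    - [0,-6,0]
    - [0,0,0]
  twist: [0,0,0,0,0,0,0,0,0]

```text
time_s: 8.45
eef_pos: [0.5356, 0.1798, 0.156]
orientation: [-3.138, 0.0, -1.366]
contact_force: [1.5, 0.7, -5.6]
opening: 0.0295
```

```bash
python3 tilt.py 7 blue
```

```text
8.45 [0.53564159 0.1798273  0.15598113] [-3.13773371e+00  3.47775958e-04 -1.36617040e+00] [ 1.47679221  0.68307809 -5.59125389] [ 0.05365808 -0.01249414 -0.05579706] 0.029495317337004265
wrist 1879 [113, 77, 68, 80] [156.8, 112.3] [0.5957 0.2757 0.0637] rel tcp [ 60.1  95.9 -92.3]
wrist 4011 [231, 77, 53, 80] [256.9, 116.9] [0.6083 0.195  0.0576] rel tcp [ 72.7  15.1 -98.4]
wrist 309 [240, 170, 36, 21] [257.4, 177.2] [0.5597 0.1849 0.0872] rel tcp [ 24.    5.  -68.8]
wrist 781 [240, 235, 35, 29] [257.5, 249.1] [0.5307 0.1783 0.1666] rel tcp [-4.9 -1.5 10.6]
```

View pics/c7.png

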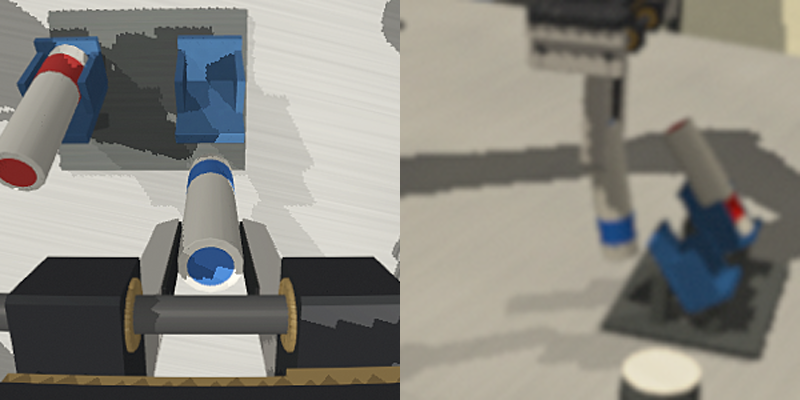

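The wrist view shows the slab edge near row 185 and the bar's foot just behind it. I'll take the tilt from the depth ridge along the bar (column 257), which is a better measure than the partly hidden dot.

```bash
cat > ridge.py <<'E'
from h import *
def ridge(tag="r"):
    s=read_state();p,d,E,K=grab("wrist");cv2.imwrite(f"pics/{tag}.png",p[...,::-1])
    yaw=s["orientation"][2];X=np.array([np.cos(yaw),np.sin(yaw),0]);Y=np.array([np.sin(yaw),-np.cos(yaw),0])
    v,u=np.mgrid[60:300,235:280];uv=np.c_[u.ravel(),v.ravel()];o,r=rays(uv,E,K)
    dd=d[60:300,235:280].ravel();P=(o+r*dd[:,None]-s["eef_pos"])*1e3
    ax=np.c_[P@X,-P@Y,P[:,2]]   # across jaws, forward(-tool y), up
    k=(dd>0)&(abs(ax[:,0])<15.5)&(ax[:,2]>-90)&(ax[:,2]<8)&(ax[:,1]<60)&(ax[:,1]>-5)
    a=ax[k]
    # per-height ridge = most forward point
    c=a[abs(a[:,0]-np.median(a[:,0]))<4]
    q=np.polyfit(c[:,2],c[:,1],1)
    for _ in range(3):
        e=c[:,1]-np.polyval(q,c[:,2]);c=c[abs(e)<2.5];q=np.polyfit(c[:,2],c[:,1],1)
    print("n",len(c),"z range",c[:,2].min().round(1),c[:,2].max().round(1),"forward tilt deg (foot fwd +)",round(-np.degrees(np.arctan(q[0])),2),"axis fwd at tcp",round(q[1]-15/np.cos(np.arctan(q[0])),2),"resid",round(e.std(),2))
    qs=np.polyfit(a[:,2],a[:,0],1);print("mean across",np.median(a[:,0]).round(2))
    print(s["time_s"],s["eef_pos"].round(4),s["contact_force"].round(2),s["opening"].round(4))
if __name__=="__main__":
    import sys;ridge(sys.argv[1])
E
python3 ridge.py r8
```

```text
n 205 z range -26.7 0.0 forward tilt deg (foot fwd +) 12.57 axis fwd at tcp -4.42 resid 0.4
mean across 0.24Traceback (most recent call last):
  File "ridge.py", line 19, in <module>
    import sys;ridge(sys.argv[1])
               ~~~~~^^^^^^^^^^^^^
  File "ridge.py", line 17, in ridge
    print(s["time_s"],s["eef_pos"].round(4),s["contact_force"].round(2),s["opening"].round(4))
                                                                        ^^^^^^^^^^^^^^^^^^
AttributeError: 'float' object has no attribute 'round'
```

```bash
python3 - <<'E'
import re
t=open('ridge.py').read()
a=t.index("    # per-height");b=t.index("    qs=")
t=t[:a]+'''    c=a[abs(a[:,0]-np.median(a[:,0]))<4];best=None
    rng=np.random.default_rng(0)
    for _ in range(400):     # RANSAC line
        i,j=rng.choice(len(c),2,False)
        if abs(c[i,2]-c[j,2])<15: continue
        m=(c[j,1]-c[i,1])/(c[j,2]-c[i,2]);g=abs(c[:,1]-c[i,1]-m*(c[:,2]-c[i,2]))<1.2
        if best is None or g.sum()>best.sum(): best=g
    n0=len(c);c=c[best];q=np.polyfit(c[:,2],c[:,1],1);e=c[:,1]-np.polyval(q,c[:,2])
    print("n",n0,len(c),"z",c[:,2].min().round(1),c[:,2].max().round(1),"tilt deg(foot fwd +)",round(-np.degrees(np.arctan(q[0])),2),"axis fwd at tcp",round(q[1]-15/np.cos(np.arctan(q[0])),2),"resid",round(e.std(),2))
'''+t[b:].replace('s["opening"].round(4)','s["opening"]').replace("    qs=np.polyfit(a[:,2],a[:,0],1);","    ")
open('ridge.py','w').write(t)
E
python3 ridge.py r9
```

```text
n 824 635 z -89.8 8.0 tilt deg(foot fwd +) 11.72 axis fwd at tcp -4.16 resid 0.43
mean across 0.24
8.6 [0.533  0.1793 0.1555] [-0.62 -0.66 -4.85] 0.029847576849661866
```

The fit is good: tilt is now 11.7°, residual 0.4 mm. I keep pushing forward against the slab edge.

move_arm:
  xyz:
    - [0,-4,0]
    - [0,-5,0]
    - [0,-5,0]
    - [0,-4,0]
    - [0,-4,0]
    - [0,-3,0]
    - [0,0,0]
  twist: [0,0,0,0,0,0,0]

```text
time_s: 9.23
eef_pos: [0.5579, 0.1843, 0.1549]
orientation: [3.141, -0.0, -1.366]
contact_force: [-1.4, -0.8, -5.2]
opening: 0.0302
```

```bash
python3 ridge.py r10
```

```text
n 692 471 z -74.6 7.7 tilt deg(foot fwd +) 5.49 axis fwd at tcp -4.86 resid 0.4
mean across 0.12
9.2333 [0.5579 0.1843 0.1549] [-1.39 -0.83 -5.17] 0.030206997498468786
```

move_arm:
  xyz:
    - [0,-3,0]
    - [0,-3,0]
    - [0,-1,0]
    - [0,0,0]
  twist: [0,0,0,0]

```text
time_s: 9.62
eef_pos: [0.5646, 0.1858, 0.1552]
orientation: [-3.141, 0.0, -1.366]
contact_force: [-1.5, -0.3, -4.3]
opening: 0.0299
```

```bash
python3 ridge.py r11
```

```text
n 604 387 z -74.5 7.9 tilt deg(foot fwd +) 0.86 axis fwd at tcp -5.48 resid 0.42
mean across 0.13
9.6167 [0.5646 0.1858 0.1552] [-1.53 -0.32 -4.26] 0.02993619810807037
```

Tilt is 0.9°. I firm the grip, back off, lift and carry the bar over to the blue cell.

move_arm:
  xyz:
    - [0,0,0]
    - [0,6,0]
    - [0,12,0]
    - [0,5,-5]
    - [0,0,-12]
    - [0,0,-18]
    - [0,0,-20]
    - [0,0,-20]
    - [0,0,-15]
    - [0,0,-8]
  twist: [0,0,0,0,0,0,0,0,0,0]
  squeeze: 25

```text
time_s: 10.5
eef_pos: [0.5431, 0.1815, 0.2559]
orientation: [-3.137, 0.001, -1.366]
contact_force: [0.8, -0.1, -4.6]
opening: 0.0294
```

move_arm:
  xyz:
    - [12,0,0]
    - [24,2,0]
    - [34,2,0]
    - [36,2,0]
    - [36,2,0]
    - [36,2,0]
    - [36,2,0]
    - [36,2,0]
    - [36,2,0]
    - [34,2,0]
  twist: [0,0,0,0,0,0,0,0,0,0]

```text
time_s: 11.33
eef_pos: [0.5882, -0.1394, 0.252]
orientation: [3.14, -0.0, -1.367]
contact_force: [1.2, 0.3, -4.8]
opening: 0.0296
```

move_arm:
  xyz:
    - [24,2,0]
    - [14,1,0]
    - [6,1,0]
    - [0,0,0]
    - [0,0,0]
  twist: [0,0,0,0,0]

```text
time_s: 11.75
eef_pos: [0.5942, -0.1778, 0.2526]
orientation: [3.141, 0.002, -1.364]
contact_force: [-0.2, 1.5, -5.1]
opening: 0.0291
```

```bash
python3 ridge.py r12
python3 - <<'E'
from h import *
s=read_state();T=grab("top");S=grab("scene");W=grab("wrist")
for n,(p,d,E,K) in zip("TSW",(T,S,W)):
    np.savez(f"{n}12.npz",p=p,d=d,E=E,K=K)
    for i,a,bb,ce,m in blobs(cmask(p,"blue"),15):
        P=plane(ce,.056,E,K)[0];v,u=np.nonzero(m);o,r=rays(np.c_[u,v],E,K);Q=np.median(o+r*d[m][:,None],0)
        if n=="S" and (ce[1]<60 or ce[0]<120): continue
        print(n,a,bb,ce,P.round(4),Q.round(4))
c=lambda im,y,x:cv2.resize(im[y:y+150,x:x+200,::-1],(400,300),interpolation=cv2.INTER_CUBIC)
cv2.imwrite("pics/c12.png",np.vstack([np.hstack([c(T[0],120,260),c(S[0],130,110)]),np.hstack([c(W[0],100,160),c(W[0],200,300)])]))
E
```

```text
n 416 416 z -89.6 7.9 tilt deg(foot fwd +) 0.93 axis fwd at tcp -5.41 resid 0.34
mean across 0.15
11.75 [ 0.5942 -0.1778  0.2526] [-0.23  1.53 -5.15] 0.02913010824613562
T 29 [116, 164, 7, 7] [119.8, 166.0] [0.6213 0.2821 0.056 ] [0.622  0.2828 0.0531]
T 18 [103, 166, 7, 5] [105.7, 167.8] [0.6167 0.3128 0.056 ] [0.6174 0.3146 0.0525]
T 339 [320, 178, 31, 22] [335.3, 190.9] [ 0.5786 -0.1825  0.056 ] [ 0.5763 -0.1821  0.056 ]
S 633 [306, 135, 33, 40] [320.9, 157.1] [0.6077 0.22   0.056 ] [0.6122 0.2011 0.0618]
S 170 [206, 183, 18, 12] [215.0, 188.9] [ 0.4751 -0.0406  0.056 ] [ 0.6032 -0.1874  0.1794]
S 1033 [195, 233, 49, 38] [218.5, 250.3] [ 0.603  -0.1911  0.056 ] [ 0.5981 -0.1862  0.0555]
W 513 [0, 84, 20, 45] [6.4, 105.6] [0.621  0.1686 0.056 ] [0.6199 0.1747 0.0498]
W 1442 [235, 146, 59, 60] [264.7, 174.1] [ 0.6006 -0.1858  0.056 ] [ 0.6056 -0.183   0.0546]
W 876 [240, 232, 35, 32] [257.3, 247.6] [ 0.4956 -0.1981  0.056 ] [ 0.5902 -0.1785  0.263 ]
```

View pics/c12.png

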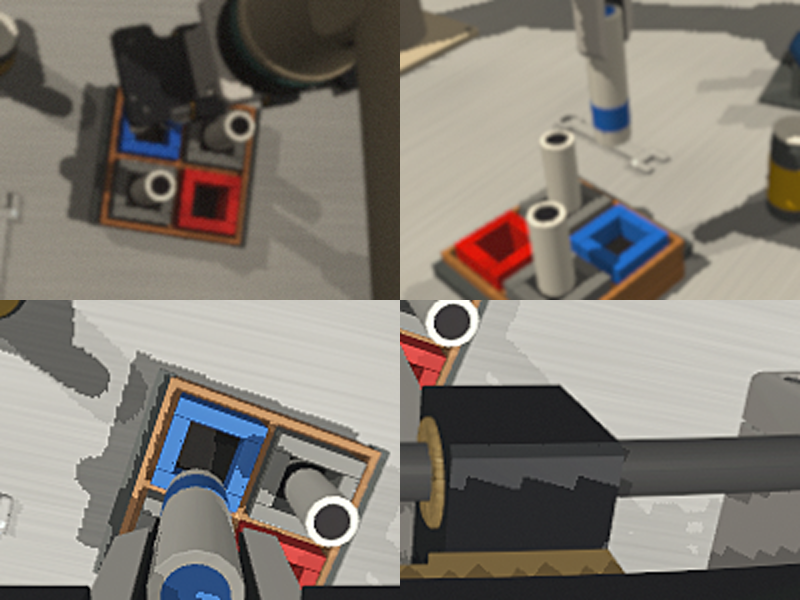

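The scene view shows the blue bar upright above the blue cell, clear of the stored bars, and the wrist view shows the liner around (264,174). Next I refine the liner centre from its rim points alone (selected by depth) and compare it with the bar axis in the same views.

Run:
```python
from h import *
for f in("top0","scene0","S12","W12"):
    p,d,E,K=load(f+".npz")
    for col in("red","blue"):
        m=(cmask(p,col,90,40)>0)&(d>0);v,u=np.nonzero(m);o,r=rays(np.c_[u,v],E,K);P=o+r*d[m][:,None]
        k=(abs(P[:,2]-.056)<.004)&(np.hypot(P[:,0]-.556,P[:,1]+.214)<.11)
        if k.sum()<40: continue
        Q=plane(np.c_[u,v][k],.056,E,K)[:,:2]
        # work in crate-aligned axes (yaw -6.6deg): extent per axis by percentiles
        a=np.radians(-6.6);B=np.array([[np.cos(a),np.sin(a)],[-np.sin(a),np.cos(a)]]);q=Q@B.T
        lo,hi=np.percentile(q,1,axis=0),np.percentile(q,99,axis=0)
        rc=cv2.minAreaRect((Q*1e3).astype(np.float32))
        print(f,col,k.sum(),"z",P[k,2].mean().round(4),"ext mm",((hi-lo)*1e3).round(1),"mid",(B.T@((lo+hi)/2)).round(4),"rect",np.round(rc[0],1),np.round(rc[1],1),round(rc[2],1))
# bar axis in scene12: band pixels -> mid column per band
p,d,E,K=load("S12.npz");s=read_state();print(s["eef_pos"])
for i,a,bb,ce,m in blobs(cmask(p,"blue",90,40),60):
    if not(150<ce[1]<215 and 190<ce[0]<240): continue
    o,r=rays(ce,E,K);v,u=np.nonzero(m);o,rr=rays(np.c_[u,v],E,K);z=np.median(d[m])
    h=r[0].copy();h[2]=0;h/=np.linalg.norm(h)
    Ps=o+r[0]*np.median(d[m]);print("band surface med",Ps.round(4),"axis ~",(Ps+h*.0135).round(4),"ray at tcp-depth lateral offset mm",(np.cross(h,s["eef_pos"]-o)[2]*1e3).round(1))
```

```text
top0 red 544 z 0.0563 ext mm [61.8 61. ] mid [ 0.5173 -0.245 ] rect [ 517.3 -244.9] [62.  62.8] 82.6
top0 blue 518 z 0.0562 ext mm [61.1 62.4] mid [ 0.5969 -0.1837] rect [ 596.9 -183.7] [63.4 61.8] 82.7
scene0 red 553 z 0.056 ext mm [64.2 62.8] mid [ 0.5204 -0.247 ] rect [ 521.1 -246.9] [64.2 67.4] 83.2
scene0 blue 652 z 0.0564 ext mm [64.4 62.8] mid [ 0.5999 -0.1865] rect [ 599.8 -189.7] [70.4 66.1] 82.7
S12 red 548 z 0.0559 ext mm [64.3 62.3] mid [ 0.5209 -0.2471] rect [ 521.5 -247. ] [64.3 66.6] 83.0
S12 blue 662 z 0.0563 ext mm [64.6 62.9] mid [ 0.6    -0.1866] rect [ 599.8 -189.6] [70.8 66.2] 81.8
W12 red 262 z 0.0547 ext mm [60.4 41.5] mid [ 0.5159 -0.2572] rect [ 524.1 -254.8] [64.7 57.8] 11.9
W12 blue 1070 z 0.0546 ext mm [59.9 61. ] mid [ 0.5964 -0.1858] rect [ 595.8 -185.9] [61.7 61.7] 82.7
[ 0.59463955 -0.17750487  0.25323443]
band surface med [ 0.6022 -0.1861  0.1796] axis ~ [ 0.5933 -0.176   0.1796] ray at tcp-depth lateral offset mm -0.0
```

Cell centre estimates agree to about 3 mm across cameras, and in the wrist camera (bar and liner in the same view) the bar needs about (+6,-7) mm. I shift and lower to just above the rim, then recheck.

move_arm:
  xyz:
    - [4,-2.2,0]
    - [4,-2.2,5]
    - [0,0,12]
    - [0,0,16]
    - [0,0,16]
    - [0,0,15]
    - [0,0,10]
    - [0,0,6]
    - [0,0,3]
    - [0,0,0]
  twist: [0,0,0,0,0,0,0,0,0,0]

```text
time_s: 12.78
eef_pos: [0.6004, -0.1868, 0.1698]
orientation: [3.141, 0.0, -1.366]
contact_force: [-0.5, 0.4, -5.6]
opening: 0.0297
```

```bash
cat > cell.py <<'E'
import sys
from ridge import *
col,tag=sys.argv[1:3]
ridge("rw"+tag)
s=read_state();a=np.radians(-7.3);B=np.array([[np.cos(a),np.sin(a)],[-np.sin(a),np.cos(a)]])
for n in("wrist","scene"):
    p,d,E,K=grab(n);np.savez(f"{n}{tag}.npz",p=p,d=d,E=E,K=K);cv2.imwrite(f"pics/{n}{tag}.png",p[...,::-1])
    m=(cmask(p,col,90,40)>0)&(d>0);v,u=np.nonzero(m);o,r=rays(np.c_[u,v],E,K);P=o+r*d[m][:,None]
    c=np.array([.5965,-.185] if col=="blue" else [.517,-.246])
    k=(abs(P[:,2]-.055)<.004)&(np.hypot(*(P[:,:2]-c).T)<.05);Q=plane(np.c_[u,v][k],.056,E,K)[:,:2];q=Q@B.T
    lo,hi=np.percentile(q,1,axis=0),np.percentile(q,99,axis=0)
    print(n,"liner",k.sum(),"ext",((hi-lo)*1e3).round(1),"mid",(B.T@((lo+hi)/2)).round(4),"crate lo/hi",lo.round(4),hi.round(4))
print("tcp",s["eef_pos"],s["orientation"][2])
E
python3 cell.py blue 13
```

```text
n 414 414 z -89.9 8.0 tilt deg(foot fwd +) 0.95 axis fwd at tcp -5.4 resid 0.36
mean across 0.19
12.7833 [ 0.6004 -0.1868  0.1698] [-0.52  0.42 -5.62] 0.02972766077014078
wrist liner 1586 ext [59.5 60.7] mid [ 0.597  -0.1859] crate lo/hi [ 0.586  -0.1389] [ 0.6455 -0.0782]
scene liner 551 ext [65.5 63.4] mid [ 0.6005 -0.187 ] crate lo/hi [ 0.5867 -0.1409] [ 0.6521 -0.0775]
tcp [ 0.60069605 -0.1868586   0.17043889] -1.365846631860569
```

Run:
```python
import cv2,numpy as np
w=cv2.imread("pics/wrist13.png");s=cv2.imread("pics/scene13.png")
cv2.imwrite("pics/c13.png",np.hstack([cv2.resize(w[90:290,155:355],(400,400)),cv2.resize(s[170:320,120:270],(400,400),interpolation=cv2.INTER_CUBIC)]))
```

```text
(no output)
```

View pics/c13.png

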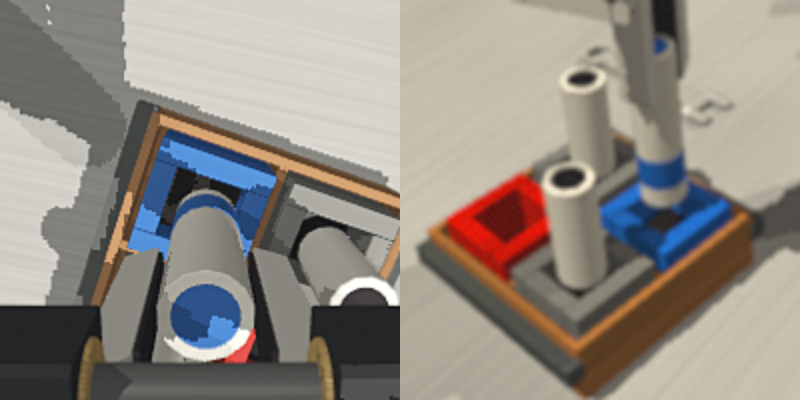

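Foot versus liner centre in the wrist view is off by about (0,+1.9) mm. I check whether depth already hints at the pad heights, so I know where to slow down.

Run:
```python
from h import *
for f in("top0","scene0","W12","top1"):
    p,d,E,K=load(f+".npz")
    v,u=np.mgrid[0:384,0:512];uv=np.c_[u.ravel(),v.ravel()];o,r=rays(uv,E,K);P=o+r*d.ravel()[:,None]
    for col,c in(("red",(.5175,-.246)),("blue",(.5967,-.185))):
        a=np.radians(-7.3);q=(P[:,:2]-c)@np.array([[np.cos(a),-np.sin(a)],[np.sin(a),np.cos(a)]])
        k=(abs(q)<.012).all(1)&(d.ravel()>0)&(P[:,2]<.054)
        if k.sum()>5: print(f,col,k.sum(),"z pct 5,25,50,75,95",np.percentile(P[k,2]*1e3,[5,25,50,75,95]).round(1))
```

```text
top0 red 98 z pct 5,25,50,75,95 [16.6 17.9 18.9 19.9 20.9]
top0 blue 117 z pct 5,25,50,75,95 [30.6 32.3 33.2 34.4 35.6]
scene0 blue 47 z pct 5,25,50,75,95 [33.2 33.7 33.9 34.7 35.3]
W12 blue 286 z pct 5,25,50,75,95 [30.4 31.3 31.8 32.3 33. ]
top1 red 99 z pct 5,25,50,75,95 [17.  18.1 19.4 20.1 21.1]
top1 blue 115 z pct 5,25,50,75,95 [30.8 32.  33.1 34.  35.7]
```

move_arm:
  xyz:
    - [-1.5,-0.3,3]
    - [0,0,4]
    - [0,0,4]
    - [0,0,3]
    - [0,0,2]
    - [0,0,0]
    - [0,0,0]
  twist: [0,0,0,0,0,0,0]

```text
time_s: 13.52
eef_pos: [0.6003, -0.1852, 0.154]
orientation: [3.141, 0.0, -1.366]
contact_force: [0.6, -0.1, -5.3]
opening: 0.0297
```

Depth suggests pads near 33 mm (blue) and 19 mm (red). There is no contact at the rim yet, so I keep descending.

move_arm:
  xyz:
    - [0,0,3]
    - [0,0,3]
    - [0,0,3]
    - [0,0,2]
    - [0,0,1]
    - [0,0,0]
  twist: [0,0,0,0,0,0]

```text
time_s: 14.02
eef_pos: [0.6001, -0.1851, 0.1418]
orientation: [3.141, 0.0, -1.366]
contact_force: [0.2, -0.1, -5.2]
opening: 0.0297
```

move_arm:
  xyz:
    - [0,0,1]
    - [0,0,1]
    - [0,0,1]
    - [0,0,1]
    - [0,0,0]
  twist: [0,0,0,0,0]

```text
time_s: 14.43
eef_pos: [0.6002, -0.1851, 0.138]
orientation: [3.141, 0.0, -1.366]
contact_force: [-0.6, 0.3, -5.4]
opening: 0.03
```

move_arm:
  xyz:
    - [0,0,1]
    - [0,0,1]
    - [0,0,1]
    - [0,0,0]
  twist: [0,0,0,0]

```text
time_s: 14.77
eef_pos: [0.6002, -0.1851, 0.135]
orientation: [3.141, 0.0, -1.366]
contact_force: [0.1, -0.1, -5.3]
opening: 0.0293
```

move_arm:
  xyz:
    - [0,0,1]
    - [0,0,1]
    - [0,0,1]
    - [0,0,0]
  twist: [0,0,0,0]

```text
time_s: 15.1
eef_pos: [0.6004, -0.1852, 0.1321]
orientation: [-3.141, 0.0, -1.366]
contact_force: [-0.4, 0.1, -4.0]
opening: 0.0294
```

move_arm:
  xyz:
    - [0,0,0.7]
    - [0,0,0.7]
    - [0,0,0]
    - [0,0,0]
  twist: [0,0,0,0]

```text
time_s: 15.43
eef_pos: [0.6006, -0.1852, 0.1312]
orientation: [-3.141, -0.0, -1.366]
contact_force: [-0.2, -0.2, -1.9]
opening: 0.0294
```

move_arm:
  xyz:
    - [0,0,0.6]
    - [0,0,0]
    - [0,0,0]
    - [0,0,0]
    - [0,0,0]
    - [0,0,0]
    - [0,0,0]
    - [0,0,0]
  twist: [0,0,0,0,0,0,0,0]

```text
time_s: 16.1
eef_pos: [0.6005, -0.1852, 0.1303]
orientation: [-3.141, -0.0, -1.366]
contact_force: [-0.1, 1.2, 0.9]
opening: 0.0297
```

```bash
python3 cell.py blue 14
python3 - <<'E'
import cv2,numpy as np
w=cv2.imread("pics/wrist14.png");s=cv2.imread("pics/scene14.png")
cv2.imwrite("pics/c14.png",np.hstack([cv2.resize(w[90:290,155:355],(400,400)),cv2.resize(s[170:320,120:270],(400,400),interpolation=cv2.INTER_CUBIC)]))
E
```

```text
n 616 411 z -88.6 8.0 tilt deg(foot fwd +) 0.9 axis fwd at tcp -5.42 resid 0.36
mean across 0.14
16.1 [ 0.6005 -0.1852  0.1303] [-0.11  1.24  0.93] 0.029704257130167284
wrist liner 1841 ext [47.9 60.7] mid [ 0.6029 -0.1865] crate lo/hi [ 0.5978 -0.1387] [ 0.6457 -0.078 ]
scene liner 592 ext [64.6 63.1] mid [ 0.6002 -0.1875] crate lo/hi [ 0.5869 -0.1412] [ 0.6514 -0.0781]
tcp [ 0.60050751 -0.1852264   0.13030655] -1.3658269870614292
```

About 6 N on the pad, held still for 0.6 s with no notable side force. I release with a partial opening and lift straight up.

move_arm:
  xyz:
    - [0,0,0]
    - [0,0,0]
    - [0,0,0]
    - [0,0,0]
    - [0,0,0]
    - [0,0,0]
  twist: [0,0,0,0,0,0]
  grip: -0.1

```text
time_s: 16.75
eef_pos: [0.6003, -0.1852, 0.1301]
orientation: [3.142, -0.0, -1.366]
contact_force: [-0.5, -0.0, 0.4]
opening: 0.052
```

move_arm:
  xyz:
    - [0,0,-5]
    - [0,0,-10]
    - [0,0,-18]
    - [0,0,-22]
    - [0,0,-22]
    - [0,0,-22]
    - [0,0,-15]
    - [0,0,-5]
    - [0,0,0]
  twist: [0,0,0,0,0,0,0,0,0]

```text
time_s: 17.5
eef_pos: [0.6013, -0.1855, 0.2514]
orientation: [-3.138, -0.002, -1.366]
contact_force: [0.7, -0.2, -1.6]
opening: 0.0517
```

Run:
```python
from h import *
s=read_state();print(s["time_s"],s["eef_pos"],s["contact_force"],s["opening"],s["qpos"])
w,d,E,K=grab("wrist");S=grab("scene")[0];np.savez("W15.npz",p=w,d=d,E=E,K=K)
for i,a,bb,ce,m in blobs(cmask(w,"blue"),30):
    print(a,bb,ce,plane(ce,.143,E,K)[0].round(4),np.median(d[m]))
cv2.imwrite("pics/c15.png",np.hstack([cv2.resize(w[...,::-1],(533,400)),cv2.resize(S[170:320,120:220,::-1],(267,400))]))
```

```text
17.5 [ 0.60127413 -0.18548862  0.25137411] [ 0.65348939 -0.18441388 -1.57581213] 0.05168327846235246 [ 0.20650763  0.57003498  0.07909284  1.55196993 -0.05018823  1.01768743
 -1.06644902]
216 [0, 95, 12, 32] [3.9, 111.6] [0.632  0.0789 0.143 ] 0.35164303
1271 [228, 150, 58, 60] [256.6, 174.3] [ 0.6202 -0.1814  0.143 ] 0.36064255
302 [247, 188, 20, 19] [256.8, 196.9] [ 0.5976 -0.1863  0.143 ] 0.27854353
```

View pics/c15.png

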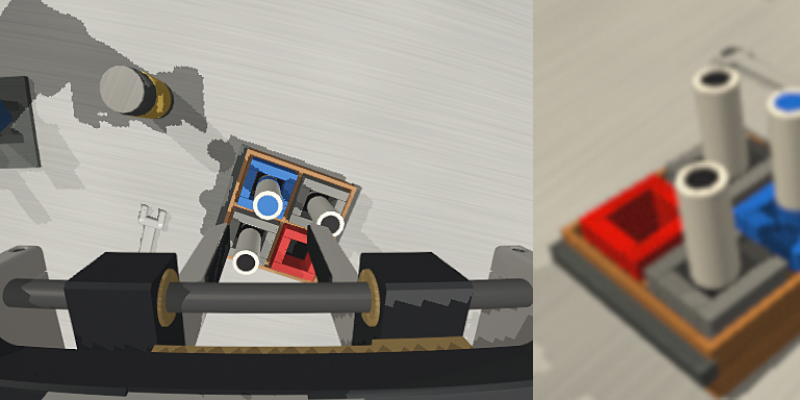

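The wrist view shows the blue bar standing, its dot at about (257,197). That back-projects to (0.5976,-0.1863), within 1 mm of the liner centre. Now I go to the red bar.

move_arm:
  xyz:
    - [-15,-2,0]
    - [-35,-4,0]
    - [-36,-4,0]
    - [-36,-4,0]
    - [-36,-4,0]
    - [-36,-4,0]
    - [-36,-4,0]
    - [-36,-4,0]
    - [-36,-4,0]
    - [-36,-4,0]
  twist: [0,0,0,0,0,0,0,0,0,0]
  grip: -1
  squeeze: 10

```text
time_s: 18.43
eef_pos: [0.5668, 0.1563, 0.248]
orientation: [3.139, 0.0, -1.365]
contact_force: [0.3, -0.8, -0.7]
opening: 0.094
```

move_arm:
  xyz:
    - [-36,-3,0]
    - [-36,-3,0]
    - [-32,-2,0]
    - [-20,-1,0]
    - [-9,0,0]
    - [0,0,0]
    - [0,0,0]
  twist: [0,0,0,0,0,0,0]

```text
time_s: 19.02
eef_pos: [0.5499, 0.2846, 0.2484]
orientation: [3.14, -0.002, -1.366]
contact_force: [-0.7, 0.1, 0.1]
opening: 0.094
```

```bash
cat > goto.py <<'E'
import sys
from h import *
s=read_state();g=np.array([float(v) for v in sys.argv[1:4]]);e=g-s["eef_pos"];y=s["orientation"][2]
print("shift mm",np.round(1e3*np.array([e@[np.cos(y),np.sin(y),0],e@[np.sin(y),-np.cos(y),0],-e[2]]),1),s["eef_pos"].round(4),y,s["opening"])
E
python3 goto.py .5533 .2858 .122
python3 - <<'E'
from h import *
p,d,E,K=grab("wrist")
for i,a,bb,ce,m in blobs(cmask(p,"red"),25): print(a,bb,ce,plane(ce,.135,E,K)[0].round(4),np.median(d[m]))
E
```

```text
shift mm [ -0.5  -3.5 126.4] [0.5499 0.2846 0.2484] -1.3657853065419285 0.09400483320700309
262 [245, 129, 24, 18] [256.5, 136.1] [0.6047 0.2962 0.135 ] 0.327991
207 [247, 189, 20, 14] [256.6, 195.7] [0.5457 0.2839 0.135 ] 0.28157535
```

move_arm:
  xyz:
    - [-0.5,-3.5,6]
    - [0,0,20]
    - [0,0,22]
    - [0,0,22]
    - [0,0,22]
    - [0,0,18]
    - [0,0,10]
    - [0,0,6.4]
    - [0,0,0]
    - [0,0,0]
  twist: [0,0,0,0,0,0,0,0,0,0]

```text
time_s: 19.9
eef_pos: [0.5545, 0.2864, 0.1233]
orientation: [-3.141, 0.0, -1.367]
contact_force: [0.6, 1.0, 0.6]
opening: 0.0943
```

move_arm:
  xyz:
    - [0,0,0]
    - [0,0,0]
    - [0,0,0]
    - [0,0,0]
    - [0,0,0]
    - [0,0,0]
    - [0,0,0]
    - [0,0,0]
    - [0,0,0]
  twist: [0,0,0,0,0,0,0,0,0]
  grip: 1
  squeeze: 12

```text
time_s: 20.65
eef_pos: [0.5538, 0.2867, 0.1228]
orientation: [3.142, -0.0, -1.366]
contact_force: [-0.1, -0.4, 0.0]
opening: 0.0376
```

move_arm:
  xyz:
    - [0,0,-2]
    - [0,0,-4]
    - [0,0,-7]
    - [0,0,-10]
    - [0,0,-14]
    - [0,0,-16]
    - [0,0,-16]
    - [0,0,-16]
    - [0,0,-12]
    - [0,0,-8]
  twist: [0,0,0,0,0,0,0,0,0,0]

```text
time_s: 21.48
eef_pos: [0.5542, 0.2869, 0.23]
orientation: [-3.14, 0.001, -1.366]
contact_force: [-0.3, -0.3, -4.7]
opening: 0.0294
```

```bash
python3 ridge.py r16; python3 goto.py 0 0 0
```

```text
n 1056 988 z -67.2 8.0 tilt deg(foot fwd +) 33.93 axis fwd at tcp -2.81 resid 0.56
mean across 0.23
21.4833 [0.5542 0.2869 0.23  ] [-0.28 -0.3  -4.73] 0.02938878718532656
shift mm [168.3 601.6 231. ] [0.5548 0.2872 0.231 ] -1.3659281502151637 0.030191640468232125
```

Gripped and lifted; tilt 33.9°. The fingers finished closing during the first lift rows, so I will check the height along the bar later. The slab-edge uprighting is the same as before.

move_arm:
  xyz:
    - [0,5,0]
    - [0,10,0]
    - [0,15,0]
    - [0,16,0]
    - [0,15,0]
    - [0,10,0]
    - [0,6,0]
    - [0,3,5]
    - [0,0,11]
    - [0,0,15]
  twist: [0,0,0,0,0,0,0,0,0,0]

```text
time_s: 22.37
eef_pos: [0.4764, 0.2709, 0.1969]
orientation: [-3.139, 0.001, -1.366]
contact_force: [0.8, 1.2, -4.3]
opening: 0.0296
```

move_arm:
  xyz:
    - [0,0,15]
    - [0,0,14]
    - [0,0,9]
    - [0,-3,5]
    - [0,-5,2]
    - [0,-6,0]
    - [0,-6,0]
    - [0,-5,0]
    - [0,-3,0]
    - [0,0,0]
  twist: [0,0,0,0,0,0,0,0,0,0]

```text
time_s: 23.2
eef_pos: [0.504, 0.2764, 0.1521]
orientation: [-3.14, 0.0, -1.366]
contact_force: [0.3, 0.1, -4.9]
opening: 0.0298
```

```bash
python3 ridge.py r17
```

```text
n 1028 900 z -73.6 7.9 tilt deg(foot fwd +) 27.68 axis fwd at tcp -3.49 resid 0.52
mean across 0.23
23.2 [0.504  0.2764 0.1521] [ 0.29  0.12 -4.87] 0.029836960053717568
```

move_arm:
  xyz:
    - [0,-3,0]
    - [0,-4,0]
    - [0,-4,0]
    - [0,-4,0]
    - [0,-4,0]
    - [0,-4,0]
    - [0,-4,0]
    - [0,-3,0]
    - [0,-2,0]
    - [0,0,0]
  twist: [0,0,0,0,0,0,0,0,0,0]

```text
time_s: 24.08
eef_pos: [0.5347, 0.2827, 0.1517]
orientation: [-3.141, 0.0, -1.366]
contact_force: [-1.3, 0.3, -5.0]
opening: 0.0297
```

```bash
python3 ridge.py r18
```

```text
n 776 524 z -70.8 7.9 tilt deg(foot fwd +) 8.57 axis fwd at tcp -5.98 resid 0.43
mean across 0.19
24.0833 [0.5347 0.2827 0.1517] [-1.29  0.29 -4.98] 0.02965955122295816
```

move_arm:
  xyz:
    - [0,-3,0]
    - [0,-3,0]
    - [0,-3,0]
    - [0,-2,0]
    - [0,-1.5,0]
    - [0,0,0]
  twist: [0,0,0,0,0,0]

```text
time_s: 24.63
eef_pos: [0.5468, 0.2853, 0.1518]
orientation: [-3.141, 0.0, -1.366]
contact_force: [-1.3, -0.0, -3.7]
opening: 0.0301
```

```bash
python3 ridge.py r19; python3 tilt.py 19 red | tail -3
```

```text
n 626 375 z -71.2 8.0 tilt deg(foot fwd +) -0.17 axis fwd at tcp -7.29 resid 0.39
mean across 0.14
24.6333 [0.5468 0.2853 0.1518] [-1.29 -0.02 -3.71] 0.03010415079946435
24.6833 [0.54671929 0.28527538 0.15173438] [-3.14120470e+00  7.20968206e-05 -1.36588472e+00] [-1.07698459 -0.03158823 -3.90985913] [-0.00515897  0.45668308  0.00190286] 0.030025704835145862
wrist 119 [241, 195, 34, 14] [257.5, 198.6] [0.5521 0.286  0.0834] rel tcp [  5.3   0.7 -68.3]
wrist 872 [240, 235, 36, 32] [257.5, 250.2] [0.5405 0.2835 0.1614] rel tcp [-6.2 -1.8  9.7]
```

Upright at -0.2°. I firm up, back off, lift and carry the bar to the red cell.

move_arm:
  xyz:
    - [0,0,0]
    - [0,6,0]
    - [0,12,0]
    - [0,5,-5]
    - [0,0,-12]
    - [0,0,-18]
    - [0,0,-22]
    - [0,0,-22]
    - [0,0,-18]
    - [0,0,-10]
  twist: [0,0,0,0,0,0,0,0,0,0]
  squeeze: 30

```text
time_s: 25.62
eef_pos: [0.5253, 0.2811, 0.2619]
orientation: [-3.136, 0.001, -1.366]
contact_force: [0.2, 0.2, -4.4]
opening: 0.0292
```

```bash
python3 goto.py .5245 -.2457 .26; python3 ridge.py r20
```

```text
shift mm [515.6 108.    1.9] [0.5253 0.2811 0.2619] -1.3658633729229561 0.029230096365569305
n 414 410 z -87.3 8.0 tilt deg(foot fwd +) 0.51 axis fwd at tcp -7.31 resid 0.36
mean across 0.17
25.6167 [0.5253 0.2811 0.2619] [ 0.15  0.21 -4.44] 0.029230096365569305
```

move_arm:
  xyz:
    - [12,2.5,0]
    - [24,5,0]
    - [33,7,0]
    - [33,7,0]
    - [33,7,0]
    - [33,7,0]
    - [33,7,0]
    - [33,7,0]
    - [33,7,0]
    - [33,7,0]
  twist: [0,0,0,0,0,0,0,0,0,0]

```text
time_s: 26.5
eef_pos: [0.521, -0.0288, 0.2574]
orientation: [3.139, 0.0, -1.366]
contact_force: [-0.6, -0.2, -4.7]
opening: 0.0293
```

move_arm:
  xyz:
    - [33,7,0]
    - [33,7,0]
    - [33,7,0]
    - [33,7,0]
    - [33,7,0]
    - [24,5,0]
    - [16,3,0]
    - [8,1.5,0]
    - [3,0,0]
    - [0,0,0]
  twist: [0,0,0,0,0,0,0,0,0,0]

```text
time_s: 27.33
eef_pos: [0.5225, -0.2466, 0.2578]
orientation: [3.14, 0.001, -1.367]
contact_force: [0.3, 0.3, -3.8]
opening: 0.03
```

```bash
python3 cell.py red 21;python3 goto.py .5245 -.2457 .172
```

```text
n 414 412 z -89.4 8.0 tilt deg(foot fwd +) 0.14 axis fwd at tcp -7.28 resid 0.37
mean across 0.18
27.3333 [ 0.5225 -0.2466  0.2578] [ 0.33  0.3  -3.78] 0.029988227354468468
wrist liner 1000 ext [60.5 60.9] mid [ 0.5166 -0.247 ] crate lo/hi [ 0.5136 -0.2098] [ 0.5741 -0.1489]
scene liner 580 ext [65.2 62.7] mid [ 0.5213 -0.2476] crate lo/hi [ 0.516  -0.2107] [ 0.5812 -0.148 ]
tcp [ 0.52291669 -0.2453749   0.25807946] -1.3649027966915517
shift mm [ 1.2 -0.9 86.5] [ 0.5234 -0.2447  0.2585] -1.3634023463685319 0.029364081513617586
```

move_arm:
  xyz:
    - [1,0,5]
    - [0,0,12]
    - [0,0,16]
    - [0,0,16]
    - [0,0,15]
    - [0,0,10]
    - [0,0,6]
    - [0,0,4]
    - [0,0,0]
    - [0,0,0]
  twist: [0,0,0,0,0,0,0,0,0,0]

```text
time_s: 28.32
eef_pos: [0.5239, -0.2477, 0.1752]
orientation: [-3.141, -0.0, -1.366]
contact_force: [-0.1, 0.2, -4.5]
opening: 0.0296
```

```bash
python3 cell.py red 22;python3 goto.py .5237 -.2457 .156
python3 - <<'E'
import cv2,numpy as np
w=cv2.imread("pics/wrist22.png");s=cv2.imread("pics/scene22.png")
cv2.imwrite("pics/c22.png",np.hstack([cv2.resize(w[90:290,155:355],(400,400)),cv2.resize(s[170:320,110:260],(400,400),interpolation=cv2.INTER_CUBIC)]))
E
```

```text
n 410 409 z -86.9 7.7 tilt deg(foot fwd +) 0.25 axis fwd at tcp -7.34 resid 0.41
mean across 2.04
28.3167 [ 0.5239 -0.2477  0.1752] [-0.11  0.21 -4.47] 0.029599218471405488
wrist liner 1511 ext [59.3 60.8] mid [ 0.5174 -0.2471] crate lo/hi [ 0.515  -0.2097] [ 0.5743 -0.1489]
scene liner 454 ext [65.3 62.8] mid [ 0.5217 -0.2477] crate lo/hi [ 0.5163 -0.2108] [ 0.5816 -0.1479]
tcp [ 0.52399733 -0.2478416   0.17545578] -1.3657443406517817
shift mm [-2.2 -0.2 19.5] [ 0.524  -0.2479  0.1755] -1.365841633890247 0.0296253462990641
```

View pics/c22.png

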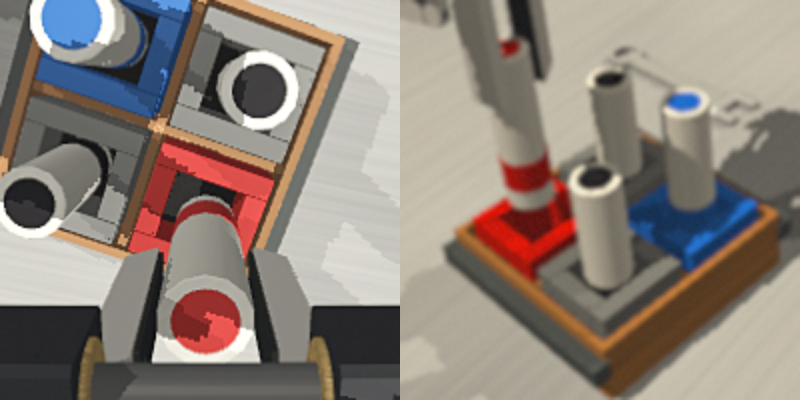

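The view shows the red bar upright over the red cell and the blue bar standing in its own cell with the stored bars in place. A small shift, then I descend past the rim.

move_arm:
  xyz:
    - [-1.8,-0.2,3]
    - [0,0,5]
    - [0,0,5]
    - [0,0,4]
    - [0,0,3]
    - [0,0,3]
    - [0,0,2]
    - [0,0,0]
  twist: [0,0,0,0,0,0,0,0]

```text
time_s: 29.13
eef_pos: [0.523, -0.2457, 0.1492]
orientation: [3.141, 0.001, -1.366]
contact_force: [-0.7, 0.4, -4.8]
opening: 0.0296
```

```bash
python3 goto.py .5237 -.2457 .125
```

```text
shift mm [ 0.1 -0.7 24.2] [ 0.523  -0.2457  0.1492] -1.3659183073221521 0.029577704562021363
```

move_arm:
  xyz:
    - [0,-0.5,2]
    - [0,0,2.5]
    - [0,0,2.5]
    - [0,0,2.5]
    - [0,0,2]
    - [0,0,1.5]
    - [0,0,0]
  twist: [0,0,0,0,0,0,0]

```text
time_s: 29.72
eef_pos: [0.5235, -0.2457, 0.1364]
orientation: [3.141, 0.0, -1.366]
contact_force: [-0.5, -0.3, -3.6]
opening: 0.0292
```

move_arm:
  xyz:
    - [0,0,1]
    - [0,0,1.5]
    - [0,0,1.5]
    - [0,0,1]
    - [0,0,0]
  twist: [0,0,0,0,0]

```text
time_s: 30.13
eef_pos: [0.5236, -0.2457, 0.1315]
orientation: [3.141, 0.0, -1.366]
contact_force: [-0.4, -0.7, -5.8]
opening: 0.0296
```

move_arm:
  xyz:
    - [0,0,1]
    - [0,0,1.5]
    - [0,0,1.5]
    - [0,0,1]
    - [0,0,0]
  twist: [0,0,0,0,0]

```text
time_s: 30.55
eef_pos: [0.5236, -0.2456, 0.1265]
orientation: [3.141, 0.0, -1.366]
contact_force: [0.6, 0.7, -3.4]
opening: 0.0293
```

move_arm:
  xyz:
    - [0,0,1]
    - [0,0,1]
    - [0,0,1]
    - [0,0,0]
  twist: [0,0,0,0]

```text
time_s: 30.88
eef_pos: [0.5236, -0.2457, 0.1236]
orientation: [3.141, 0.0, -1.366]
contact_force: [0.3, 1.2, -5.0]
opening: 0.0296
```

move_arm:
  xyz:
    - [0,0,1]
    - [0,0,1]
    - [0,0,1]
    - [0,0,0]
  twist: [0,0,0,0]

```text
time_s: 31.22
eef_pos: [0.5236, -0.2457, 0.1206]
orientation: [3.141, 0.0, -1.366]
contact_force: [-0.9, 0.1, -3.9]
opening: 0.0296
```

move_arm:
  xyz:
    - [0,0,1]
    - [0,0,1]
    - [0,0,0.5]
    - [0,0,0]
  twist: [0,0,0,0]

```text
time_s: 31.55
eef_pos: [0.5237, -0.2457, 0.1181]
orientation: [3.141, 0.0, -1.366]
contact_force: [0.1, -0.8, -4.4]
opening: 0.0294
```

move_arm:
  xyz:
    - [0,0,1]
    - [0,0,1]
    - [0,0,0]
    - [0,0,0]
  twist: [0,0,0,0]

```text
time_s: 31.88
eef_pos: [0.5239, -0.2458, 0.1166]
orientation: [-3.141, -0.0, -1.366]
contact_force: [-0.8, 0.5, -0.3]
opening: 0.0294
```

Contact: about 4 N on the pad. A touch more, then hold.

move_arm:
  xyz:
    - [0,0,0.4]
    - [0,0,0]
    - [0,0,0]
    - [0,0,0]
    - [0,0,0]
    - [0,0,0]
    - [0,0,0]
    - [0,0,0]
  twist: [0,0,0,0,0,0,0,0]

```text
time_s: 32.55
eef_pos: [0.5239, -0.2458, 0.116]
orientation: [-3.141, -0.0, -1.366]
contact_force: [-0.9, 1.0, 1.6]
opening: 0.0295
```

```bash
python3 ridge.py r23
```

```text
n 894 387 z -85.4 7.7 tilt deg(foot fwd +) 0.07 axis fwd at tcp -7.31 resid 0.38
mean across -0.66
32.55 [ 0.5239 -0.2458  0.116 ] [-0.94  1.01  1.63] 0.029475600424770345
```

move_arm:
  xyz:
    - [0,0,0]
    - [0,0,0]
    - [0,0,0]
    - [0,0,0]
    - [0,0,0]
    - [0,0,0]
  twist: [0,0,0,0,0,0]
  grip: -0.1

```text
time_s: 33.1
eef_pos: [0.5238, -0.2458, 0.1159]
orientation: [-3.142, -0.0, -1.366]
contact_force: [0.5, 0.1, 0.2]
opening: 0.0514
```

move_arm:
  xyz:
    - [0,0,-5]
    - [0,0,-10]
    - [0,0,-18]
    - [0,0,-22]
    - [0,0,-22]
    - [0,0,-22]
    - [0,0,-22]
    - [0,0,-12]
    - [0,0,-4]
    - [0,0,0]
  twist: [0,0,0,0,0,0,0,0,0,0]

```text
time_s: 33.93
eef_pos: [0.5244, -0.246, 0.2546]
orientation: [-3.139, -0.002, -1.366]
contact_force: [0.9, -0.2, -0.3]
opening: 0.0517
```

Run:
```python
from h import *
s=read_state();print(s["time_s"],s["eef_pos"],s["contact_force"],s["opening"])
for n in("wrist","scene","top"):
    p,d,E,K=grab(n);q=np.load(n+"0.npz")["p"] if n!="wrist" else None
    for col,z in(("red",.128),("blue",.143)):
        for i,a,bb,ce,m in blobs(cmask(p,col,90,40),15):
            P=plane(ce,z,E,K)[0]
            if a<2000 and np.hypot(P[0]-.556,P[1]+.215)<.09:
                v,u=np.nonzero(m);o,r=rays(np.c_[u,v],E,K);Q=np.median(o+r*d[m][:,None],0);print(n,col,a,bb,P.round(4),Q.round(4))
    if n=="scene": # bystanders moved?
        df=np.abs(p.astype(int)-q).max(2)
        print("wrench/can diff",df[190:218,195:245].mean().round(1),df[185:240,292:325].mean().round(1))
```

```text
33.9333 [ 0.52437639 -0.24604462  0.2546277 ] [ 0.89686519 -0.23495328 -0.27275967] 0.051703450414463975
wrist red 1354 [228, 152, 58, 60] [ 0.5369 -0.2436  0.128 ] [ 0.5279 -0.2436  0.0543]
wrist red 274 [248, 187, 19, 18] [ 0.5177 -0.2476  0.128 ] [ 0.5173 -0.2476  0.1261]
wrist blue 1444 [193, 82, 60, 64] [ 0.5929 -0.2022  0.143 ] [ 0.5908 -0.1962  0.0543]
wrist blue 355 [202, 98, 21, 21] [ 0.5969 -0.187   0.143 ] [ 0.597  -0.1865  0.1405]
scene red 79 [149, 214, 13, 8] [ 0.5208 -0.2461  0.128 ] [ 0.5217 -0.2467  0.1284]
scene blue 56 [211, 205, 11, 6] [ 0.601  -0.1858  0.143 ] [ 0.6007 -0.1859  0.1431]
wrench/can diff 20.1 17.7
top red 581 [346, 203, 28, 35] [ 0.5094 -0.2098  0.128 ] [ 0.5105 -0.2277  0.0547]
top blue 516 [319, 167, 32, 33] [ 0.5765 -0.1574  0.143 ] [ 0.5843 -0.1723  0.0557]
top blue 61 [343, 171, 9, 8] [ 0.5987 -0.1851  0.143 ] [ 0.5995 -0.1851  0.1422]
```

Both top dots lie within about 1.5 mm of their liner centres in each camera, at top heights of 128 and 143 mm, which fits pads at 18 and 33 mm. The gripper is clear, so I hand in.

```bash
python3 -c "
from workcell import ticket;print(ticket.finish_job())"
```

```text
the job is handed in; nothing more can be done
None
```

The job is handed in, with both bars standing released in the cells of their own colour. No verdict is reported. The clock read about 34 s of the 59 s allowed when I made the last checks.

**Method:** I gripped each bar lightly near its top, lifted it, and turned it upright in the fingers by pushing its lower end against the rack's slab edge. The tilt before placing was under 1°. I then lowered each bar onto its pad in small steps, with about 6 N of contact. Each was held still for over 0.6 s, then let go with the fingers only partly open.

**Last checks:**
- **Position:** Both top dots lay within about 1.5 mm of their liner centres in the wrist and scene cameras. The top camera agreed for blue, but the red dot was not separable there.
- **Height:** The top faces were at about 128 mm (red) and 143 mm (blue), which fits pads at 18 and 33 mm.
- **Gripper:** It was 110 mm clear of the bars, with no contact force beyond noise.

**What did not go cleanly:**
- Loosening the grip to let the blue bar swing upright made it creep down in the fingers, so I stopped that and used the slab edge.
- The fingers were still closing on the red bar when its lift began, but the grip held.
- The cameras' absolute positions differed by up to 4 mm, so I aligned bar to liner within the wrist view.
- The before-and-after picture difference for the can and wrench was inconclusive because of shadows. The arm never went near them.

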